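Touch off the clamped block and set the gauge in its bore

ROBOT

A 6-joint arm with a two-finger parallel gripper is mounted at the origin on a cart in front of the work surface, level with it; the furniture and walls round the work are solid. World frame = base frame: x ahead of the robot, y to its left, z up, the work surface at z = 0. Lengths are in m, angles in degrees, forces in N, time in s.
With the tool pointing down it reaches from about 0.4 to 0.825 m from the base axis. Payload 7 kg.
Tool frame: the origin (TCP) lies between the finger pads; the fingertips stand 25 mm ahead of it and the grasp point (between the pads) lies 6 mm ahead of it; z points along the fingers, y is the line along which they close (so a half turn about z gives the same grasp; the last joint's range is limited). The gripper opens to 88 mm and grips with 3 to 60 N. Pads are 19 mm wide; open, the fingers measure 130 mm over their backs; the gripper's body (78 mm by 193 mm) begins 47 mm behind the grasp point.
Start: joints at [-60.327, 20.546, 0.682, 0, -70.136, -16.507], TCP at [0.154, -0.657, 0.252] pointing down, gripper open.
Joint ranges: [-176.03, 176.03], [-82.01, 121.73], [-58.28, 71.71], [-173.87, 95.51], [-174.79, -0.11], [-173.66, 173.66]. Speed limits (degrees/s): [136.94, 136.94, 172.46, 180, 180, 180].

INTERFACE

Orientations are given as [roll, pitch, yaw] about the fixed x, y, z axes, in that order (R = Rz(yaw) Ry(pitch) Rx(roll)).
In Python, from plant import r gives the robot as it stands.
- The arm moves only by the shell command python3 -m crank 'ROWS' [FORCE]. ROWS is JSON, a list of rows, each a list of 3 entries, a list of its own where there are three numbers: the turn, a rotation vector about the tool's x, y, z in degrees, then the shift along the tool's x, y, z in cm, then the closure, from -1 (fully open) to 1 (shut). In form: [[[wx, wy, wz], [dx, dy, dz], fingers], ...]. A call has 1 to 8 rows; each row shifts and turns the commanded pose from where the row before left it, along the tool's axes as they then stand; what a row does not reach is not made up. A row lasts 1/10 s, in which the tool goes at most 50 mm and 8.59 degrees, less where a joint would pass 70% of its speed; a pose out of reach is approached as far as the arm can. A call with a gripper value outside its range is refused whole. The fingers move at their own pace and stop on an object; FORCE is the grip in N (left out, the last holds). Time passes only in rows, so rows that do not move let the fingers close. It gives the time, the measured TCP pose, the force, the opening and the grip force at its end, in the units of the state.
- r.get_state(): the state, without advancing time (a new reading comes with each control period).
- r.capture(name): name is "scene" or "side" or "wrist"; returns a dict with "color" (400x640x3 uint8, red, green, blue), "range_z" (400x640 float32, m along the optical axis (not along the pixel's ray), 0 where there is no reading), "intrinsics" (3x3 intrinsics, pixels), "world_from_camera" (4x4, takes a point from camera to world coordinates); the wrist camera has in their place "hand_eye" (4x4, takes a point from camera to tool coordinates, whose origin is the TCP and whose axes are the flange's). Camera axes: x right, y down, z forward; pixel columns grow to the right and rows downward; lengths in m; the calibration is good to about 2 mm. A picture is of the moment at which its call begins: read the wrist's pose just before it.
- r.close_job(): hands the job in; it is judged then, once.
The state is a dict: "time_s": time; "joints": joint angles; "qd": joint speeds; "joint_torque": joint torques, N m; "tcp_pos": TCP position; "eef_rot": TCP orientation; "contact_force": force on the tool from outside, world axes, zero at the start; "moment": the same for the moment, N m; "gripper_width": finger opening in m; "gripper_force": force on a finger pad.
Only numpy, scipy, OpenCV 4.12 (cv2) and the standard library are available. Lean on these libraries where they do the work, as an engineer would, in place of code of your own. Each camera call takes 0.05 s, during which the arm holds its last target. There are 200 camera calls.

TASK

Take the touch gauge from its stand and locate the clamped aluminium block by resting the gauge's sprung feeler lightly for a moment against the block's long side that faces the robot, first towards its left end and then towards its right end, and then against the middle of the block's right end face. Never push hard on the feeler. Then stand the gauge in the block's small reference bore, shoulder fully down on the block, let go of it, and leave the other things on the table as they are.

Things in the scene. Friction and masses are not known exactly. Their poses are not given: they have to be found in the camera images.
- fixture: Dark steel base plate 156 (x) x 200 (y) x 8 mm high, fixed to the table, carrying a clamped pale brushed-aluminium block. Origin: centre of the plate's underside, on the table top; z up; its -x side faces the robot and +y is to the left seen from the robot (turned up to 0.25 rad). Frame for the points on it.
- block_nominal (a point): Point of the plate, 58 mm above the table, where the block's top centre would be if centred. Block: 76 (x) x 136 (y) x 50 mm high. It is clamped up to 8 mm off this point in plate x and y and up to 0.05 rad askew, anew each time; this point does NOT follow it, so it must be felt. The block does not move. Near and right faces are free.
- bore_nominal (a point): Point of the plate where the bore's mouth would be if the block were centred (it is not). The reference bore is the block's smallest hole, 15 mm diameter, upright, through the block's 50 mm, centre 30 mm from the near long (-x) face and 30 mm from the right (-y) end face. Two 29 mm holes lie left of it, 44 and 80 mm away, in a row.
- clamps (a point): Midway between the two steel strap clamps on the block's top at the back, at the straps' underside, 58 mm above the table. Each strap is 56 (x) x 24 (y) mm, centred 42 mm to the left or right (plate +-y) of this point; with their bolts they stand up to 74 mm above the table.
- stand: Plain grey upright block 64 x 64 x 54 mm, fixed to the table left of the fixture, with an 18 mm through bore in its middle, in which the gauge hangs. Origin: centre of its underside, on the table.
- gauge: Touch gauge, 0.1 to 0.16 kg: square black handle over a steel shoulder disc 34 mm across, 6 mm thick, below which a feeler hangs. Origin: centre of the shoulder's underside; z up along the handle. In the stand the shoulder rests on the stand's top, 54 mm above the table; seated in the block it rests on the block's top, 58 mm above the table.
- gauge_handle (a point): Grip point on the gauge's axis, 30 mm above the shoulder's underside. The handle is 24 x 24 mm, its flat sides along the gauge's x and y, and spans 6 to 52 mm above the shoulder's underside (cap to 55 mm). Grip it firmly from above across two flat sides.
- feeler: The gauge's sprung steel feeler: 5 mm rod ending in an 8 mm ball. Origin: its pivot, centre of the shoulder's underside. It tilts any way about the pivot, about 0.9 N per mm at the ball, up to 11 mm, and can be pushed up by 10 mm at 0.9 N per mm; it springs back. Touches of 2 to 6 N are right; over 10 N between feeler and fixture spoils it.
- feeler_tip (a point): Centre of the 8 mm ball at the feeler's end, 42 mm below the shoulder's underside when at rest. The ball's surface is 4 mm from here.
- bottle: Bystander, leave alone: small dark bottle with black cap, 27 x 27 x 74 mm. Origin: centre of its underside.
- carton: Bystander, leave alone: upright folding carton, 34 x 34 x 117 mm. Origin: centre of its underside.
- tape: Bystander, leave alone: roll of masking tape lying flat, 25 high, diameter 103 mm. Origin: centre of its underside.
- pen: Bystander, leave alone: thin ball pen lying near the table's front edge, 11 thick, length 145 mm. Origin: centre of its underside.
- counter: Bystander, leave alone: white hand tally counter, 46 x 67 x 22 mm. Origin: centre of its underside.
Mind the look-alikes: they are no part of the job. Leave any pink look-alike of the gauge alone.

How it is judged (in metres and radians):
On the way, in this order (a step that is already met when the one before it is completed fails the run):
1. the feeler rests (over 1 N) on the block's near long side, in its left part (contact force between feeler and fixture above 1 N and x of feeler_tip in the frame of fixture between -0.065 and -0.027 m and y of feeler_tip in the frame of fixture between 0.01 and 0.07 m and z of feeler_tip in the frame of fixture between 0.016 and 0.052 m), for 0.2 s.
2. the feeler rests on the near long side, in its right part (contact force between feeler and fixture above 1 N and x of feeler_tip in the frame of fixture between -0.065 and -0.027 m and y of feeler_tip in the frame of fixture between -0.07 and -0.01 m and z of feeler_tip in the frame of fixture between 0.016 and 0.052 m), for 0.2 s.
3. the feeler rests on the block's right end face (contact force between feeler and fixture above 1 N and x of feeler_tip in the frame of fixture between -0.025 and 0.046 m and y of feeler_tip in the frame of fixture between -0.095 and -0.056 m and z of feeler_tip in the frame of fixture between 0.016 and 0.052 m), for 0.2 s.
At the end, for the whole second after the job is handed in: The gauge stands released, upright within 0.06 rad and at rest, its shoulder down on the block's top (within 2.5 mm) and its feeler ball down inside the small reference bore, not one of the wide holes (x of feeler_tip in the frame of fixture between -0.024 and 0.008 m and y of feeler_tip in the frame of fixture between -0.054 and -0.0215 m and z of feeler_tip in the frame of fixture between 0.008 and 0.022 m and z of gauge in the frame of fixture between 0.056 and 0.0605 m and angle between gauge's own z axis and vertical below 0.06 rad and linear speed of gauge below 0.02 m/s and contact force between the fingers and gauge below 0.05 N); the robot touches nothing.
It fails at once if more than 10 N between the feeler and the fixture or its block (contact force between feeler and fixture above 10 N).
It fails at once if a bystander is moved more than 20 mm (distance of any of bottle, carton, tape, pen, counter from where it was at the start of the episode above 0.02 m).
It also fails if it takes over 61 s, if anything falls off the work surface, if the arm or the gripper's body presses on something with over 40 N, if the wrist force passes 120 N, or if a joint passes its speed limit or range.

## Working session

There is one attempt and no reset: what is moved stays moved. The work goes in short steps, Python scripts to look and compute and a shell command to move; the robot and the scene stay as the last step left them, time stands still between calls to the robot, and variables do not carry over. Pictures are saved under pics/ and viewed, at most 10 in all, crops included, and the job is handed in when it is done.

```bash
mkdir -p pics; ls
cat > h.py <<'E'
import numpy as np, cv2, pickle
from plant import r
def grab(n,tag):
    s=r.get_state(); c=r.capture(n); c['state']=s
    cv2.imwrite(f'pics/{tag}.png',c['color'][:,:,::-1]); pickle.dump(c,open(f'{tag}.pkl','wb')); return c
E
python3 - <<'E'
from h import *
for n in ('scene','side'):
    c=grab(n,n+'0'); print(n,c['intrinsics'],c['world_from_camera'])
print(r.get_state())
E
```

```text
pics
scene [[414.36251306   0.         318.97423893]
 [  0.         414.36251306 201.37964228]
 [  0.           0.           1.        ]] [[-0.73119714 -0.32312867  0.60078166 -0.06303838]
 [-0.68183483  0.3187378  -0.65841284  0.81377915]
 [ 0.02126024 -0.89106345 -0.45338055  0.56290674]
 [ 0.          0.          0.          1.        ]]
side [[518.97987333   0.         317.09251074]
 [  0.         518.97987333 199.4629969 ]
 [  0.           0.           1.        ]] [[ 0.99964654 -0.02346261  0.01250216  0.55287631]
 [-0.02224975 -0.4809396   0.87647136 -0.98735021]
 [-0.01455152 -0.87643973 -0.48129164  0.6816378 ]
 [ 0.          0.          0.          1.        ]]
{'time_s': 0.1, 'joints': array([-6.03260287e+01,  2.05870302e+01,  6.38937969e-01, -1.70536276e-02,
       -7.01360580e+01, -1.65078970e+01]), 'qd': array([-0.01220924, -0.06906026,  0.0208026 ,  0.07589155,  0.07998612,
        0.01605215]), 'joint_torque': array([-2.94946905e-03, -5.84164381e+01,  2.93752849e+01,  7.01557472e+00,
        1.01719686e-02, -4.27323141e-05]), 'tcp_pos': array([ 0.15364038, -0.65686982,  0.25072125]), 'eef_rot': array([ 1.79914763e+02, -8.54163979e-03, -1.66839726e+02]), 'contact_force': array([ 0.50460897,  0.14783814, -0.37876117]), 'moment': array([-0.04230613,  0.0042457 ,  0.02936079]), 'gripper_force': 0.0, 'gripper_width': 0.08768624126521214}
```

View pics/scene0.png

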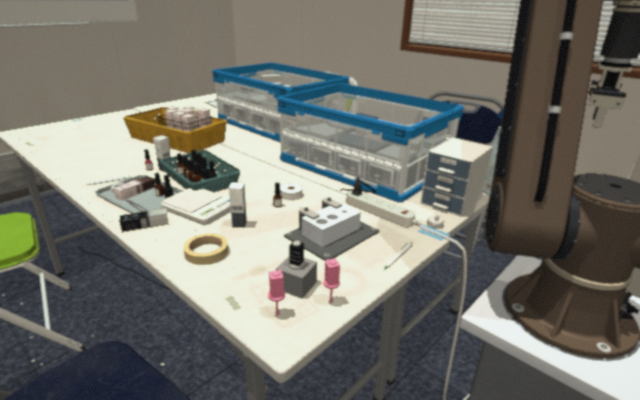

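View pics/side0.png

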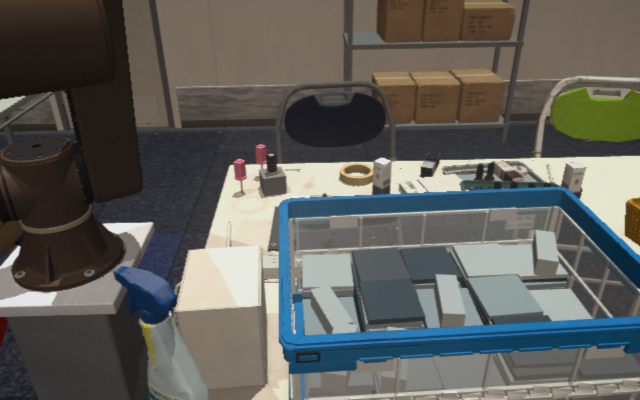

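The scene view shows the black gauge in the grey stand at about (297,265) and the plate and block at (330,230). The two pink look-alikes stand at (277,288) and (332,275). The side view shows only the stand and gauge, at (272,175), because the blue crate hides the fixture.

```bash
cat >> h.py <<'E'
def pts(c,px):
    K=c['intrinsics'];T=c['world_from_camera'];o=[]
    for u,v in px:
        z=c['range_z'][v,u]; p=np.linalg.inv(K)@[u,v,1]*z; o.append(T[:3,:3]@p+T[:3,3])
    return np.round(o,3)
E
python3 - <<'E'
from h import *
c=pickle.load(open('scene0.pkl','rb'))
print(pts(c,[(297,243),(296,252),(297,264),(300,275),(277,285),(332,273),(330,225),(315,236),(345,226),(288,237),(376,232),(323,252),(238,190),(205,240),(400,255),(291,190),(380,207)]))
K=c['intrinsics'];T=c['world_from_camera']
# cloud max near
ys,xs=np.mgrid[0:400,0:640];Z=c['range_z'];P=np.stack([(xs-K[0,2])/K[0,0]*Z,(ys-K[1,2])/K[1,1]*Z,Z],-1)@T[:3,:3].T+T[:3,3]
def comp(m): return np.round([P[m].mean(0),P[m].min(0),P[m].max(0)],3)
hsv=cv2.cvtColor(c['color'],cv2.COLOR_RGB2HSV)
win=np.zeros_like(Z,bool);win[235:320,265:320]=1
print(comp(win&(P[...,2]>.07)&(hsv[...,2]<70)&(Z>0)&(Z<1.2)))
win[:]=0;win[195:255,283:380]=1
m=win&(P[...,2]>.05)&(P[...,2]<.066)&(Z<1.3)
print(comp(m), cv2.minAreaRect(P[m][:,:2].astype('f')*1000))
m=win&(P[...,2]>.004)&(P[...,2]<.012)&(Z<1.3)
print(comp(m), cv2.minAreaRect(P[m][:,:2].astype('f')*1000))
E
```

```text
[[ 0.445  0.32   0.108]
 [ 0.437  0.33   0.095]
 [ 0.436  0.328  0.065]
 [ 0.417  0.339  0.053]
 [ 0.402  0.413  0.078]
 [ 0.353  0.316  0.079]
 [ 0.502  0.153  0.057]
 [ 0.527  0.178  0.026]
 [ 0.497  0.101  0.035]
 [ 0.594  0.207  0.006]
 [ 0.453  0.024  0.004]
 [ 0.486  0.194  0.006]
 [ 0.727  0.253  0.108]
 [ 0.725  0.363  0.009]
 [ 0.352  0.066  0.   ]
 [ 0.763  0.035  0.024]
 [ 0.499 -0.055  0.031]]
[[0.441 0.326 0.089]
 [0.433 0.306 0.07 ]
 [0.453 0.335 0.105]]
[[0.542 0.115 0.057]
 [0.492 0.04  0.05 ]
 [0.606 0.182 0.066]] ((551.6354370117188, 109.06051635742188), (140.29306030273438, 110.43316650390625), 85.37446594238281)
[[ 0.517  0.119  0.007]
 [ 0.452 -0.053  0.004]
 [ 0.774  0.212  0.012]] ((613.1312866210938, 78.40038299560547), (263.854736328125, 321.6101379394531), 89.00177001953125)
```

```bash
python3 -m crank '[[[0,0,0],[-3.3,1.4,-2.1],-1],[[0,0,0],[-3.3,1.4,-2.1],-1],[[0,0,0],[-3.3,1.4,-2.1],-1],[[0,0,0],[-3.3,1.4,-2.1],-1],[[0,0,0],[-3.3,1.4,-2.1],-1],[[0,0,0],[-3.2,2.9,-0.6],-1],[[0,0,0],[-3.2,2.9,-0.6],-1],[[0,0,0],[-3.2,2.9,-0.6],-1]]' && python3 -m crank '[[[0,0,0],[-3.2,2.9,-0.6],-1],[[0,0,0],[-3.2,2.9,-0.6],-1],[[0,0,0],[-3.2,2.9,-0.6],-1],[[0,0,0],[-3.2,2.9,-0.6],-1],[[0,0,0],[-1.4,4.1,0],-1],[[0,0,0],[-1.4,4.1,0],-1],[[0,0,0],[-1.4,4.1,0],-1],[[0,0,0],[-1.4,4.1,0],-1]]' && python3 -m crank '[[[0,0,0],[-1.4,4.1,0],-1],[[0,0,0],[-1.4,4.1,0],-1],[[0,0,0],[-1.4,4.1,0],-1],[[0,0,0],[0.9,4.8,0],-1],[[0,0,0],[0.9,4.8,0],-1],[[0,0,0],[0.9,4.8,0],-1],[[0,0,0],[0.9,4.8,0],-1],[[0,0,0],[0,0,0],-1]]'
python3 - <<'E'
from h import *
c=grab('wrist','w1'); print(c['hand_eye'],c['intrinsics'],c['state'])
E
```

```text
time_s: 0.9
tcp_pos: [0.3728, -0.4433, 0.3745]
eef_rot: [180.0, -0.0, -166.8]
contact_force: [0.7, -0.7, 0.6]
gripper_width: 0.0877
gripper_force: 0.0
time_s: 1.7
tcp_pos: [0.4872, -0.1286, 0.3983]
eef_rot: [180.0, -0.0, -166.8]
contact_force: [1.6, 0.4, -0.3]
gripper_width: 0.0874
gripper_force: 0.0
time_s: 2.5
tcp_pos: [0.4194, 0.1819, 0.3983]
eef_rot: [179.9, -0.0, -166.5]
contact_force: [0.4, -1.3, 0.7]
gripper_width: 0.0878
gripper_force: 0.0
[[ 2.52276016e-03 -9.66302745e-01 -2.57395883e-01  6.84691660e-02]
 [ 9.99996801e-01  2.39105898e-03  8.24664473e-04  6.28740641e-04]
 [-1.81426808e-04 -2.57397140e-01  9.66305686e-01 -1.33449303e-01]
 [ 0.00000000e+00  0.00000000e+00  0.00000000e+00  1.00000000e+00]] [[320.49367149   0.         319.99671108]
 [  0.         320.49367149 193.37394527]
 [  0.           0.           1.        ]] {'time_s': 2.5, 'joints': array([ 4.82006235e+01, -4.39665986e+00, -1.02294510e+01, -5.79613782e-02,
       -8.41470617e+01, -1.24686902e+02]), 'qd': array([-4.86129787,  0.38451231,  0.06306042,  0.99394007, -0.55656388,
        5.86044319]), 'joint_torque': array([ 2.02019222e+00, -2.49457401e+01,  3.09328258e+01,  7.05494240e+00,
        1.74549397e-02, -1.30476259e+00]), 'tcp_pos': array([0.41944971, 0.181911  , 0.39828214]), 'eef_rot': array([ 1.79941123e+02, -1.62505281e-02, -1.66492171e+02]), 'contact_force': array([ 0.42310421, -1.28535474,  0.6999859 ]), 'moment': array([-0.06224182, -0.04062024,  0.01681305]), 'gripper_force': 0.0, 'gripper_width': 0.08784850589203023}
```

View pics/w1.png

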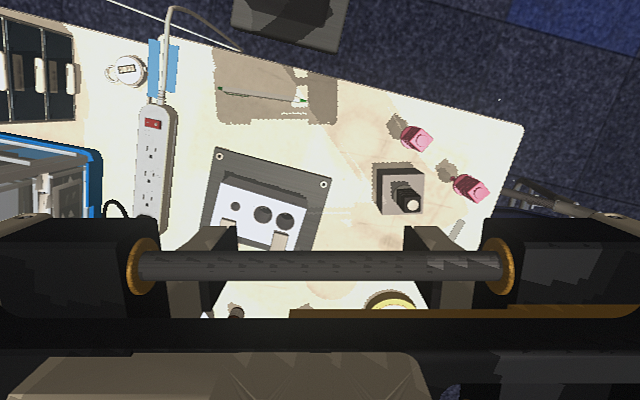

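The wrist view shows the block at about (265,215), with the small bore at (235,206) and the wide holes at (262,214) and (284,220). The gauge in its stand is at (405,198), and the two pink look-alikes are at (416,137) and (470,187).

```bash
cat >> h.py <<'E'
from scipy.spatial.transform import Rotation as Ro
def wcam(c):
    s=c['state'];T=np.eye(4);T[:3,:3]=Ro.from_euler('xyz',s['eef_rot'],degrees=True).as_matrix();T[:3,3]=s['tcp_pos'];return T@c['hand_eye']
def cast(c,px,z):
    T=wcam(c) if 'hand_eye' in c else c['world_from_camera']
    px=np.atleast_2d(px).astype(float);d=np.c_[px,np.ones(len(px))]@np.linalg.inv(c['intrinsics']).T@T[:3,:3].T
    return T[:3,3]+d*((z-T[2,3])/d[:,2])[:,None]
E
python3 - <<'E'
from h import *
c=pickle.load(open('w1.pkl','rb'));im=c['color'];hsv=cv2.cvtColor(im,cv2.COLOR_RGB2HSV)
g=hsv[...,2]; 
big=cv2.resize(im[130:260,190:450],None,fx=3,fy=3,interpolation=cv2.INTER_CUBIC);cv2.imwrite('pics/w1c.png',big[:,:,::-1])
# holes
blk=(g<90).astype('u1');n,l,st,ce=cv2.connectedComponentsWithStats(blk)
for i in range(1,n):
    if 20<st[i,4]<4000 and 190<ce[i][0]<450 and 140<ce[i][1]<250: print('dark',st[i],ce[i].round(1),cast(c,ce[i],.058)[0].round(4))
w=((g>150)&(hsv[...,1]<40)).astype('u1');w[:,:200]=0
n,l,st,ce=cv2.connectedComponentsWithStats(w)
for i in range(1,n):
    if st[i,4]>60 and 190<ce[i][0]<450 and 140<ce[i][1]<250: print('light',st[i],ce[i].round(1))
# top heights via depth
Z=c['range_z'];print(Z[195,222],Z[205,412],Z[170,300])
T=wcam(c);K=c['intrinsics']
for u,v in [(222,195),(300,215),(412,203),(405,188),(390,190),(415,180),(225,165)]:
    p=np.linalg.inv(K)@[u,v,1]*Z[v,u];print((u,v),(T[:3,:3]@p+T[:3,3]).round(4),im[v,u])
E
```

```text
dark [215 147 116  32 140] [272.4 162.4] [0.4455 0.1165 0.058 ]
dark [376 168  47  45 433] [390.2 179.5] [0.4291 0.2948 0.058 ]
dark [221 170  85  30 347] [261.2 183.9] [0.4818 0.1065 0.058 ]
dark [391 181  30  32 471] [405.  196.7] [0.4496 0.3248 0.058 ]
dark [232 202   7   8  24] [234.4 204.6] [0.5238 0.0726 0.058 ]
dark [254 206  18  16 112] [262.5 212.4] [0.5259 0.1171 0.058 ]
dark [277 213  17  17 200] [284.6 220.9] [0.5315 0.1533 0.058 ]
light [  200    43   252   208 14039] [312.2 165.2]
light [  338    80   186   171 10513] [448.7 151.7]
light [ 210  183   97   68 3311] [256.1 216.8]
light [407 200  12  11  89] [412.4 204.8]
light [238 244  28   7 115] [248.7 248. ]
0.49178603 0.4396691 0.53323317
(222, 195) [0.5134 0.0513 0.057 ] [230 233 239]
(300, 215) [0.5157 0.1746 0.0599] [231 233 239]
(412, 203) [0.4453 0.3196 0.1095] [230 222 203]
(405, 188) [0.4357 0.3194 0.0617] [88 83 75]
(390, 190) [0.4459 0.3008 0.0526] [194 182 169]
(415, 180) [0.4214 0.3327 0.0544] [178 167 155]
(225, 165) [0.4777 0.0363 0.009 ] [107 105  97]
```

View pics/w1c.png

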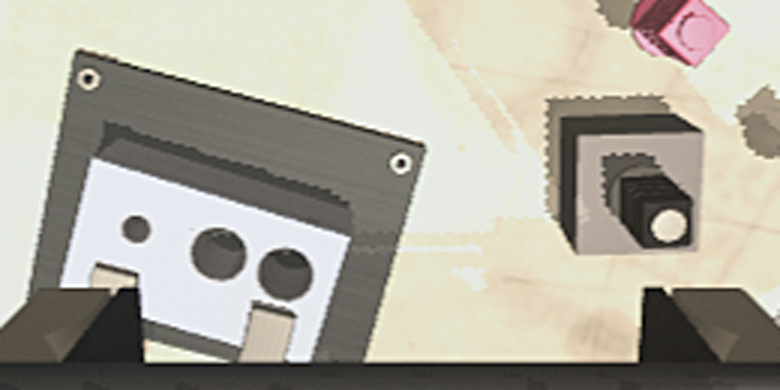

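The crop shows the block's near edge running from (91,157) to (351,237), and the plate's near corners at (77,52) and (426,147). The handle cap is centred at (669,226), and its sides and the stand's are nearly in line with the image axes.

Run:
```python
from h import *
c=pickle.load(open('w1.pkl','rb'))
f=lambda q,z:cast(c,np.array(q)/3+[190,130]-.33,z)
ang=lambda p,q:np.degrees(np.arctan2(*(q-p)[1::-1]))
b=f([(91,157),(351,237),(61,287)],.058);print('block',b.round(4),ang(b[0],b[1])-90,ang(b[0],b[2]))
p=f([(77,52),(426,147)],.008);print('plate',p.round(4),ang(p[0],p[1])-90,np.linalg.norm(p[1]-p[0]))
s=f([(703,131),(700,250),(577,253)],.054);print('stand',s.round(4),ang(s[0],s[1]),ang(s[2],s[1]),s[[0,2]].mean(0))
h=f([(692,245),(645,248)],.106);print('handle',h.round(4),ang(h[1],h[0]))
print('cap',cast(c,[412.4,204.8],.109))
bo=cast(c,[[235.3,205.8],[262.5,214.2],[284.8,221]],.058);print('bores',bo.round(4),ang(bo[0],bo[2])-90)
```

```text
block [[0.4935 0.0453 0.058 ]
 [0.5038 0.1824 0.058 ]
 [0.5664 0.0411 0.058 ]] -4.300480355486499 -3.3222476349388823
plate [[0.4523 0.0159 0.008 ]
 [0.4588 0.2129 0.008 ]] -1.8733095608972832 0.19705205844445128
stand [[0.4084 0.343  0.054 ]
 [0.4691 0.3615 0.054 ]
 [0.4858 0.2995 0.054 ]] 17.01160821911604 105.10153476879256 [0.44709602 0.32121985 0.054     ]
handle [[0.455  0.3359 0.106 ]
 [0.4615 0.3151 0.106 ]] 107.48497720443721
cap [[0.44779264 0.32108969 0.109     ]]
bores [[0.5253 0.0742 0.058 ]
 [0.5288 0.1177 0.058 ]
 [0.5316 0.1537 0.058 ]] -4.543820285817276
```

```bash
python3 -m crank '[[[0,0,0],[-1.0,2.15,3.0],-0.3],[[0,0,0],[-1.0,2.15,3.0],-0.3],[[0,0,0],[-1.0,2.15,3.0],-0.3],[[0,0,0],[-1.0,2.15,3.0],-0.3],[[0,0,0],[-1.0,2.15,3.0],-0.3],[[0,0,0],[-1.0,2.15,3.0],-0.3],[[0,0,-2.8],[0,0,0],-0.3],[[0,0,0],[0,0,0],-0.3]]'
python3 - <<'E'
from h import *
c=grab('wrist','w2'); print(c['state']['tcp_pos'],c['state']['eef_rot'])
T=wcam(c);p=np.linalg.inv(T)@[.4478,.3211,.109,1];q=c['intrinsics']@p[:3];print('expected cap px',q[:2]/q[2])
w=pickle.load(open('w1.pkl','rb'))
for u,v in[(421,136),(476,187)]:print(cast(w,[u,v],.1),w['range_z'][v,u],(wcam(w)[:3,:]@np.r_[np.linalg.inv(w['intrinsics'])@[u,v,1]*w['range_z'][v,u],1]).round(3))
E
```

```text
time_s: 3.35
tcp_pos: [0.451, 0.316, 0.217]
eef_rot: [-179.9, -0.1, -164.0]
contact_force: [-0.0, -0.0, -0.2]
gripper_width: 0.0571
gripper_force: 0.0
[0.45098633 0.31600657 0.21697186] [-1.79872589e+02 -1.47889437e-01 -1.64034558e+02]
expected cap px [326.64837425 196.78863944]
[[0.35581547 0.30603423 0.1       ]] 0.42653137 [0.356 0.306 0.1  ]
[[0.40438836 0.40222506 0.1       ]] 0.44551557 [0.404 0.403 0.099]
```

View pics/w2.png

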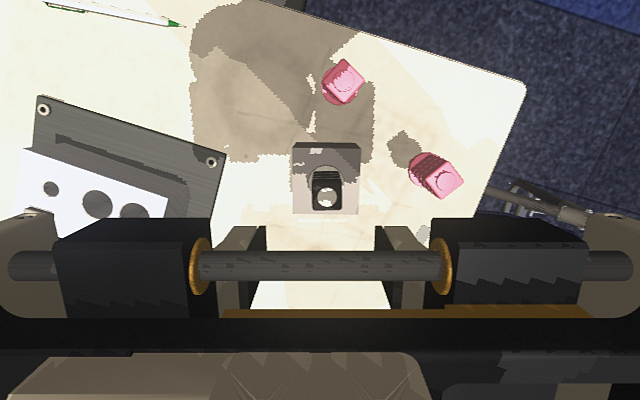

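The cap sits at (326,197), as predicted, and the handle lines up with the fingers. The pink pieces are about 100 mm tall, so the gripper body clears them.

```bash
python3 -m crank '[[[0,0,0],[0.17,0.58,0.7],-0.3],[[0,0,0],[0,0,3.0],-0.3],[[0,0,0],[0,0,3.0],-0.3],[[0,0,0],[0,0,3.0],-0.3],[[0,0,0],[0,0,0],-0.3]]'
```

```text
time_s: 3.9
tcp_pos: [0.4458, 0.32, 0.1185]
eef_rot: [-179.8, -0.3, -164.2]
contact_force: [-0.6, 0.2, -0.9]
gripper_width: 0.057
gripper_force: 0.0
```

```bash
python3 -m crank '[[[0,0,0],[-0.2,0.05,1.4],-0.3],[[0,0,0],[0,0,1.4],-0.3],[[0,0,0],[0,0,0],-0.3],[[0,0,0],[0,0,0],1],[[0,0,0],[0,0,0],1],[[0,0,0],[0,0,0],1],[[0,0,0],[0,0,0],1],[[0,0,0],[0,0,0],1]]' 30; python3 -m crank '[[[0,0,0],[0,0,0],1],[[0,0,0],[0,0,0],1]]'
```

```text
time_s: 4.7
tcp_pos: [0.4493, 0.3231, 0.094]
eef_rot: [180.0, 0.0, -164.0]
contact_force: [-1.4, -0.3, 3.3]
gripper_width: 0.0239
gripper_force: 30.0
time_s: 4.9
tcp_pos: [0.4493, 0.3231, 0.094]
eef_rot: [-180.0, 0.0, -164.0]
contact_force: [-1.9, -2.5, 5.7]
gripper_width: 0.0239
gripper_force: 30.0
```

```bash
python3 -m crank '[[[0,0,0],[0,0,-1.5],1],[[0,0,0],[0,0,-2.5],1],[[0,0,0],[0,0,-2.5],1],[[0,0,0],[0,0,-1.2],1],[[0,0,0],[0,0,0],1]]' 50; python3 -m crank '[[[0,0,0],[0.34,-2.9,0],1],[[0,0,0],[0.34,-2.9,0],1],[[0,0,0],[0.34,-2.9,0],1],[[0,0,0],[0.34,-2.9,0],1],[[0,0,0],[0.34,-2.9,0],1],[[0,0,0],[0.34,-2.9,0],1],[[0,0,0],[0,0,0],1],[[0,0,0],[0,0,0],1]]'
python3 - <<'E'
from h import *
c=grab('wrist','w3'); print(r.get_state()); grab('scene','s3')
im=cv2.imread('pics/s3.png')[180:310,240:410];cv2.imwrite('pics/s3c.png',cv2.resize(im,None,fx=3,fy=3))
im=cv2.imread('pics/w3.png');
cv2.imwrite('pics/s3c.png',np.hstack([cv2.resize(im,(400,250)),cv2.resize(cv2.imread('pics/s3.png')[180:280,250:410],(400,250))]))
E
```

```text
time_s: 5.4
tcp_pos: [0.4497, 0.3239, 0.1719]
eef_rot: [179.9, 0.1, -164.0]
contact_force: [-0.1, -0.1, -1.3]
gripper_width: 0.0236
gripper_force: 50.0
time_s: 6.2
tcp_pos: [0.477, 0.1495, 0.1694]
eef_rot: [-180.0, -0.1, -164.1]
contact_force: [0.6, 0.8, -1.5]
gripper_width: 0.0238
gripper_force: 50.0
{'time_s': 6.25, 'joints': array([ 3.99982315e+01,  8.28179912e+00, -2.75594618e+01, -2.38868983e-02,
       -5.42289757e+01, -1.14066081e+02]), 'qd': array([ 0.80391927,  0.01917392,  0.62016451,  0.11214091, -0.25896812,
        0.09643393]), 'joint_torque': array([-6.33993968e-01, -3.79285347e+01,  2.54091471e+01,  6.14945188e+00,
       -1.22474497e-01,  3.06146988e-02]), 'tcp_pos': array([0.47711924, 0.15011076, 0.16956365]), 'eef_rot': array([-1.79989038e+02, -7.20298545e-02, -1.64081832e+02]), 'contact_force': array([ 0.81019844, -0.25123922, -0.85306693]), 'moment': array([ 0.06761561, -0.00442213,  0.05512912]), 'gripper_force': 49.999664425849915, 'gripper_width': 0.023635616635791216}
```

View pics/s3c.png

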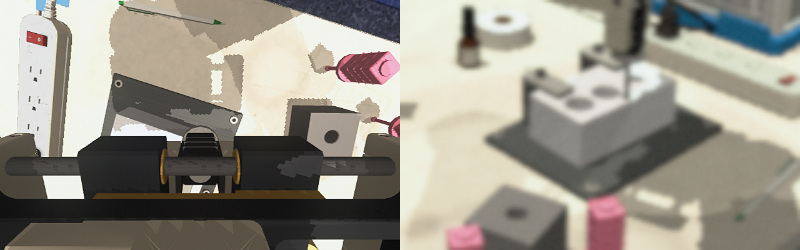

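The left half shows the handle held square between the fingers. The right half shows the feeler hanging just in front of the block's near face, and the stand is empty.

```bash
python3 -m crank '[[[0,0,0],[0,0,2.0],1],[[0,0,0],[0,0,2.0],1],[[0,0,0],[0,0,1.2],1],[[0,0,0],[0,0,0],1],[[0,0,0],[0,0,0],1]]'; python3 -m crank '[[[0,0,0],[-0.5,-0.18,0],1],[[0,0,0],[-0.5,-0.18,0],1],[[0,0,0],[-0.3,-0.11,0],1],[[0,0,0],[0,0,0],1],[[0,0,0],[0,0,0],1],[[0,0,0],[0,0,0],1]]'
```

```text
time_s: 6.8
tcp_pos: [0.4776, 0.1507, 0.1187]
eef_rot: [-180.0, -0.0, -164.0]
contact_force: [0.1, 0.3, -1.1]
gripper_width: 0.0236
gripper_force: 50.0
time_s: 7.4
tcp_pos: [0.4911, 0.1492, 0.1186]
eef_rot: [-180.0, -0.0, -164.0]
contact_force: [0.1, -0.1, -0.8]
gripper_width: 0.024
gripper_force: 50.0
```

```bash
for i in 1; do python3 -m crank '[[[0,0,0],[-0.3,-0.11,0],1],[[0,0,0],[-0.3,-0.11,0],1],[[0,0,0],[0,0,0],1],[[0,0,0],[0,0,0],1]]'; python3 -m crank '[[[0,0,0],[-0.19,-0.07,0],1],[[0,0,0],[0,0,0],1],[[0,0,0],[0,0,0],1]]'; python3 -m crank '[[[0,0,0],[-0.14,-0.05,0],1],[[0,0,0],[0,0,0],1],[[0,0,0],[0,0,0],1]]'; done
```

```text
time_s: 7.8
tcp_pos: [0.4977, 0.1488, 0.1185]
eef_rot: [-180.0, -0.0, -164.0]
contact_force: [-0.1, -0.2, -1.2]
gripper_width: 0.0239
gripper_force: 50.0
time_s: 8.1
tcp_pos: [0.4995, 0.1486, 0.1185]
eef_rot: [-180.0, -0.0, -164.0]
contact_force: [-0.8, 0.5, -1.6]
gripper_width: 0.0238
gripper_force: 50.0
time_s: 8.4
tcp_pos: [0.5009, 0.1485, 0.1185]
eef_rot: [-180.0, -0.0, -164.0]
contact_force: [-1.3, -0.2, -1.4]
gripper_width: 0.0236
gripper_force: 50.0
```

Contact is starting. I'll press in 2 mm more.

```bash
cat > st.py <<'E'
from h import *
F=[]
for i in range(6):
    r.capture('wrist'); s=r.get_state(); F.append(s['contact_force'])
print(s['time_s'],s['tcp_pos'].round(4),np.mean(F,0).round(2))
E
python3 -m crank '[[[0,0,0],[-0.14,-0.05,0],1],[[0,0,0],[0,0,0],1],[[0,0,0],[0,0,0],1]]';python3 -m crank '[[[0,0,0],[-0.09,-0.03,0],1],[[0,0,0],[0,0,0],1],[[0,0,0],[0,0,0],1]]'; python3 st.py
```

```text
time_s: 8.7
tcp_pos: [0.5023, 0.1484, 0.1184]
eef_rot: [-180.0, -0.0, -164.0]
contact_force: [-1.7, 0.6, -1.3]
gripper_width: 0.0236
gripper_force: 50.0
time_s: 9.0
tcp_pos: [0.5031, 0.1483, 0.1184]
eef_rot: [-180.0, -0.1, -164.0]
contact_force: [-4.9, 0.9, -0.5]
gripper_width: 0.0239
gripper_force: 50.0
9.3 [0.5033 0.1483 0.1184] [-4.35  0.56 -0.99]
```

```bash
python3 -m crank '[[[0,0,0],[0.47,0.17,0],1],[[0,0,0],[0.47,0.18,0],1],[[0,0,0],[0.68,-1.83,0],1],[[0,0,0],[0.68,-1.83,0],1],[[0,0,0],[0.68,-1.83,0],1],[[0,0,0],[0.68,-1.83,0],1],[[0,0,0],[0,0,0],1],[[0,0,0],[0,0,0],1]]'; python3 -m crank '[[[0,0,0],[-0.28,-0.1,0],1],[[0,0,0],[-0.19,-0.07,0],1],[[0,0,0],[0,0,0],1],[[0,0,0],[0,0,0],1],[[0,0,0],[0,0,0],1]]';  python3 -m crank '[[[0,0,0],[-0.19,-0.07,0],1],[[0,0,0],[0,0,0],1],[[0,0,0],[0,0,0],1]]'; python3 st.py
```

```text
time_s: 10.1
tcp_pos: [0.4881, 0.0714, 0.1191]
eef_rot: [180.0, 0.1, -164.1]
contact_force: [-0.5, 1.0, -0.7]
gripper_width: 0.0238
gripper_force: 50.0
time_s: 10.6
tcp_pos: [0.4925, 0.0712, 0.1184]
eef_rot: [-180.0, -0.0, -164.0]
contact_force: [0.0, 1.1, -1.8]
gripper_width: 0.0237
gripper_force: 50.0
time_s: 10.9
tcp_pos: [0.4944, 0.0708, 0.1185]
eef_rot: [-180.0, -0.0, -164.0]
contact_force: [0.1, -0.7, -0.4]
gripper_width: 0.0233
gripper_force: 50.0
11.2 [0.4944 0.0708 0.1185] [-0.56  0.06 -1.61]
```

```bash
python3 -m crank '[[[0,0,0],[-0.14,-0.05,0],1],[[0,0,0],[-0.14,-0.05,0],1],[[0,0,0],[0,0,0],1],[[0,0,0],[0,0,0],1]]';  python3 st.py; python3 -m crank '[[[0,0,0],[-0.09,-0.04,0],1],[[0,0,0],[0,0,0],1]]'; python3 st.py
```

```text
time_s: 11.6
tcp_pos: [0.497, 0.0705, 0.1183]
eef_rot: [-180.0, -0.1, -164.1]
contact_force: [-4.0, 0.3, -0.6]
gripper_width: 0.0238
gripper_force: 50.0
11.9 [0.4972 0.0706 0.1184] [-4.27  0.39 -0.75]
time_s: 12.1
tcp_pos: [0.4978, 0.0703, 0.1183]
eef_rot: [180.0, -0.1, -164.0]
contact_force: [-5.8, 1.0, -0.7]
gripper_width: 0.0236
gripper_force: 50.0
12.4 [0.4978 0.0703 0.1183] [-5.48  0.95 -1.34]
```

```bash
python3 -m crank '[[[0,0,0],[0.56,0.21,0],1],[[0,0,0],[0.56,0.21,0],1],[[0,0,0],[0.84,-2.25,0],1],[[0,0,0],[0.83,-2.25,0],1],[[0,0,0],[0,0,0],1],[[0,0,0],[-2.35,-0.87,0],1],[[0,0,0],[-2.34,-0.87,0],1],[[0,0,0],[0,0,0],1]]'; python3 -m crank '[[[0,0,0],[0,0,0],1],[[0,0,0],[0,0,0],1]]'; python3 st.py
```

```text
time_s: 13.2
tcp_pos: [0.5363, 0.0205, 0.1192]
eef_rot: [-180.0, 0.2, -164.0]
contact_force: [-1.6, 0.5, -1.3]
gripper_width: 0.0239
gripper_force: 50.0
time_s: 13.4
tcp_pos: [0.5323, 0.02, 0.1186]
eef_rot: [180.0, 0.0, -164.0]
contact_force: [-0.7, -0.5, -2.0]
gripper_width: 0.0236
gripper_force: 50.0
13.7 [0.5326 0.02   0.1188] [ 0.13 -0.19 -1.6 ]
```

```bash
python3 -m crank '[[[0,0,0],[-0.17,0.47,0],1],[[0,0,0],[-0.17,0.47,0],1],[[0,0,0],[-0.14,0.37,0],1],[[0,0,0],[0,0,0],1],[[0,0,0],[0,0,0],1]]'; python3 -m crank '[[[0,0,0],[-0.07,0.19,0],1],[[0,0,0],[-0.07,0.19,0],1],[[0,0,0],[0,0,0],1],[[0,0,0],[0,0,0],1]]'; python3 st.py;  python3 -m crank '[[[0,0,0],[-0.07,0.19,0],1],[[0,0,0],[0,0,0],1],[[0,0,0],[0,0,0],1]]'; python3 st.py
```

```text
time_s: 14.2
tcp_pos: [0.5337, 0.0339, 0.1185]
eef_rot: [-180.0, -0.0, -164.0]
contact_force: [-0.4, -0.4, -0.9]
gripper_width: 0.024
gripper_force: 50.0
time_s: 14.6
tcp_pos: [0.5341, 0.0378, 0.1186]
eef_rot: [-180.0, -0.0, -164.0]
contact_force: [1.1, -0.1, -1.0]
gripper_width: 0.0238
gripper_force: 50.0
14.9 [0.534  0.0377 0.1186] [-0.39  0.07 -1.16]
time_s: 15.2
tcp_pos: [0.5341, 0.0397, 0.1186]
eef_rot: [-180.0, -0.0, -164.0]
contact_force: [0.3, -0.5, -0.8]
gripper_width: 0.0237
gripper_force: 50.0
15.5 [0.5342 0.0397 0.1186] [-0.16 -1.09 -1.2 ]
```

```bash
python3 -m crank '[[[0,0,0],[-0.07,0.19,0],1],[[0,0,0],[0,0,0],1],[[0,0,0],[0,0,0],1]]'; python3 st.py;  python3 -m crank '[[[0,0,0],[-0.035,0.1,0],1],[[0,0,0],[0,0,0],1],[[0,0,0],[0,0,0],1]]'; python3 st.py
```

```text
time_s: 15.8
tcp_pos: [0.5342, 0.0416, 0.1185]
eef_rot: [-180.0, -0.0, -164.0]
contact_force: [0.9, -2.9, -1.0]
gripper_width: 0.0236
gripper_force: 50.0
16.1 [0.5342 0.0417 0.1185] [-0.15 -2.84 -0.58]
time_s: 16.4
tcp_pos: [0.5342, 0.0425, 0.1185]
eef_rot: [-180.0, -0.0, -164.0]
contact_force: [-0.9, -4.9, -0.2]
gripper_width: 0.0236
gripper_force: 50.0
16.7 [0.5342 0.0426 0.1185] [-0.28 -4.91 -1.02]
```

All three touches read 3 to 5.5 N. Next I back off, lift, and move above the bore, aiming for TCP (0.527, 0.073) from the touches.

```bash
python3 -m crank '[[[0,0,0],[0.21,-0.56,0],1],[[0,0,0],[0.21,-0.56,0],1],[[0,0,0],[0,0,-2],1],[[0,0,0],[0,0,-2.2],1],[[0,0,0],[0,0,0],1],[[0,0,0],[-0.3,2.13,0],1],[[0,0,0],[-0.29,2.14,0],1],[[0,0,0],[0,0,0],1]]'; python3 -m crank '[[[0,0,0],[0,0,0],1],[[0,0,0],[0,0,0],1]]'; python3 st.py
python3 - <<'E'
from h import *
c=grab('scene','s5');grab('wrist','w5')
a=cv2.resize(cv2.imread('pics/s5.png')[180:260,280:400],(750,500),interpolation=cv2.INTER_CUBIC);cv2.imwrite('pics/s5c.png',a)
E
```

```text
time_s: 17.5
tcp_pos: [0.5273, 0.0752, 0.1602]
eef_rot: [180.0, 0.0, -164.0]
contact_force: [-0.1, -0.4, -0.3]
gripper_width: 0.0236
gripper_force: 50.0
time_s: 17.7
tcp_pos: [0.5273, 0.0733, 0.1602]
eef_rot: [180.0, -0.0, -164.0]
contact_force: [0.1, 0.0, -1.0]
gripper_width: 0.0239
gripper_force: 50.0
18.0 [0.5274 0.0733 0.1605] [ 0.21 -0.37 -1.38]
```

View pics/s5c.png

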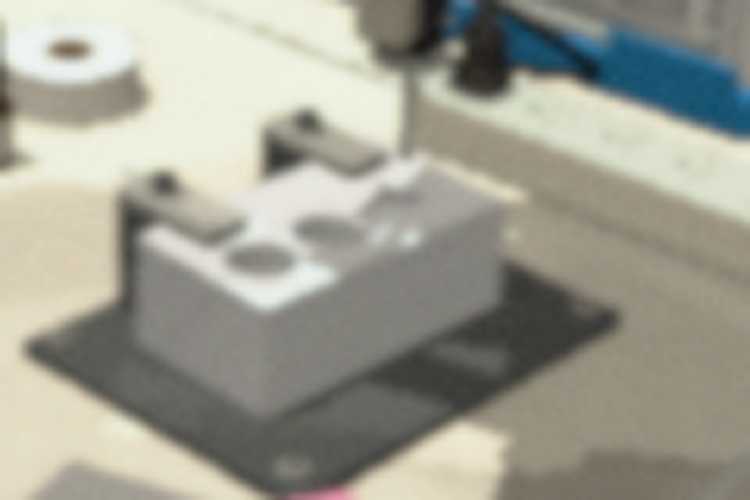

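The picture shows the feeler hanging over the small bore: ball at about (405,155), bore mouth at about (395,200). I'll go down gently and check the force.

```bash
python3 -m crank '[[[0,0,0],[0,0,1.0],1],[[0,0,0],[0,0,0.6],1],[[0,0,0],[0,0,0.5],1],[[0,0,0],[0,0,0],1],[[0,0,0],[0,0,0],1]]'; python3 st.py
```

```text
time_s: 18.6
tcp_pos: [0.5274, 0.0736, 0.1393]
eef_rot: [-180.0, -0.0, -164.0]
contact_force: [0.5, 1.1, -2.5]
gripper_width: 0.0239
gripper_force: 50.0
18.9 [0.5275 0.0737 0.1398] [ 0.37  0.31 -1.  ]
```

```bash
python3 -m crank '[[[0,0,0],[0,0,0.3],1],[[0,0,0],[0,0,0],1]]'; python3 st.py; python3 -m crank '[[[0,0,0],[0,0,0.4],1],[[0,0,0],[0,0,0.5],1],[[0,0,0],[0,0,0.5],1],[[0,0,0],[0,0,0],1],[[0,0,0],[0,0,0],1]]'; python3 st.py
```

```text
time_s: 19.1
tcp_pos: [0.5271, 0.0735, 0.1362]
eef_rot: [180.0, -0.0, -164.0]
contact_force: [-0.3, -0.1, -2.1]
gripper_width: 0.0238
gripper_force: 50.0
19.4 [0.5274 0.0736 0.1366] [-0.25 -0.25 -1.31]
time_s: 19.9
tcp_pos: [0.5272, 0.0735, 0.1223]
eef_rot: [-180.0, -0.0, -164.0]
contact_force: [0.3, -0.1, -1.3]
gripper_width: 0.0238
gripper_force: 50.0
20.2 [0.5275 0.0737 0.1228] [ 0.1   0.09 -1.41]
```

```bash
python3 -m crank '[[[0,0,0],[0,0,0.8],1],[[0,0,0],[0,0,0.8],1],[[0,0,0],[0,0,0.5],1],[[0,0,0],[0,0,0],1],[[0,0,0],[0,0,0],1]]'; python3 st.py;  python3 -m crank '[[[0,0,0],[0,0,0.1],1],[[0,0,0],[0,0,0],1]]'; python3 st.py; python3 -m crank '[[[0,0,0],[0,0,0.1],1],[[0,0,0],[0,0,0],1]]'; python3 st.py
```

```text
time_s: 20.7
tcp_pos: [0.5273, 0.0735, 0.1012]
eef_rot: [-180.0, -0.0, -164.0]
contact_force: [0.5, 0.5, -0.7]
gripper_width: 0.0237
gripper_force: 50.0
21.0 [0.5275 0.0737 0.1018] [-0.19  0.18 -1.33]
time_s: 21.2
tcp_pos: [0.5273, 0.0736, 0.1005]
eef_rot: [180.0, 0.0, -164.0]
contact_force: [0.2, -1.0, -1.7]
gripper_width: 0.0236
gripper_force: 50.0
21.5 [0.5274 0.0736 0.1006] [ 0.08  0.19 -1.52]
time_s: 21.7
tcp_pos: [0.5273, 0.0736, 0.0994]
eef_rot: [-180.0, -0.0, -164.0]
contact_force: [0.2, -0.3, -1.0]
gripper_width: 0.0237
gripper_force: 50.0
22.0 [0.5274 0.0736 0.0996] [-0.01  0.05 -1.25]
```

```bash
python3 -m crank '[[[0,0,0],[0,0,0.1],1],[[0,0,0],[0,0,0],1]]'; python3 st.py;  python3 -m crank '[[[0,0,0],[0,0,0.05],1],[[0,0,0],[0,0,0],1]]'; python3 st.py;  python3 -m crank '[[[0,0,0],[0,0,0.05],1],[[0,0,0],[0,0,0],1]]'; python3 st.py
```

```text
time_s: 22.2
tcp_pos: [0.5273, 0.0736, 0.0984]
eef_rot: [180.0, -0.0, -164.0]
contact_force: [0.1, 0.5, -1.9]
gripper_width: 0.0236
gripper_force: 50.0
22.5 [0.5274 0.0736 0.0986] [ 0.09 -0.05 -1.11]
time_s: 22.7
tcp_pos: [0.5273, 0.0736, 0.098]
eef_rot: [180.0, -0.0, -164.0]
contact_force: [-0.6, -1.1, -1.8]
gripper_width: 0.0235
gripper_force: 50.0
23.0 [0.5274 0.0736 0.0981] [-0.19 -0.16 -1.46]
time_s: 23.2
tcp_pos: [0.5275, 0.0736, 0.0978]
eef_rot: [-180.0, 0.0, -164.0]
contact_force: [-0.6, 0.2, 1.5]
gripper_width: 0.0239
gripper_force: 50.0
23.5 [0.5274 0.0736 0.0977] [-1.03 -0.59  3.29]
```

The shoulder is down: Fz rose by about 4.5 N at z = 0.0977. I'll release and withdraw straight up.

```bash
python3 -m crank '[[[0,0,0],[0,0,0],0.2],[[0,0,0],[0,0,0],-0.2],[[0,0,0],[0,0,0],-0.2],[[0,0,0],[0,0,0],-0.2],[[0,0,0],[0,0,0],-0.2]]'; python3 -m crank '[[[0,0,0],[0,0,-1],-0.2],[[0,0,0],[0,0,-2],-0.2],[[0,0,0],[0,0,-3],-0.2],[[0,0,0],[0,0,-4],-0.2],[[0,0,0],[0,0,-4],-0.2],[[0,0,0],[3,0,-2],-0.2],[[0,0,0],[0,0,0],-0.2],[[0,0,0],[0,0,0],-0.2]]'
python3 - <<'E'
from h import *
c=grab('scene','s6');w=grab('wrist','w6')
a=cv2.resize(cv2.imread('pics/s6.png')[170:260,270:400],(400,280),interpolation=cv2.INTER_CUBIC)
b=cv2.resize(cv2.imread('pics/w6.png'),(400,280));cv2.imwrite('pics/s6c.png',np.hstack([a,b]))
E
```

```text
time_s: 24.0
tcp_pos: [0.5274, 0.0736, 0.0975]
eef_rot: [-180.0, -0.0, -164.0]
contact_force: [0.3, 0.1, 0.8]
gripper_width: 0.052
gripper_force: 0.0
time_s: 24.8
tcp_pos: [0.4984, 0.0654, 0.2589]
eef_rot: [180.0, 0.1, -164.0]
contact_force: [-0.2, -0.4, -0.4]
gripper_width: 0.0528
gripper_force: 0.0
```

View pics/s6c.png

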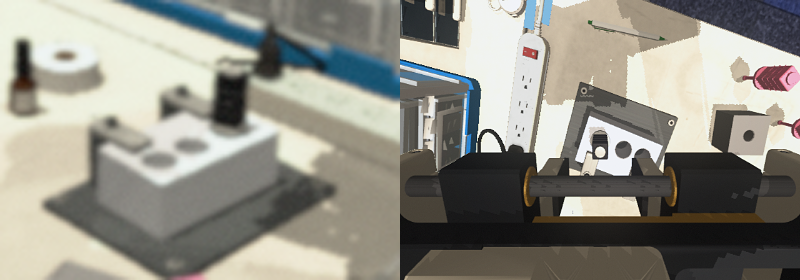

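The left half shows the gauge upright in the small bore with its shoulder on the block and both wide holes open. The right half shows the gripper clear of it.

```bash
python3 -c "
from plant import r
print(r.close_job())"
```

```text
the job is handed in; nothing more can be done
None
```

The job is handed in, with no verdict returned: the feeler touched the block lightly on the near side left, near side right and right end face (3 to 5.5 N each), and the gauge now stands released in the small reference bore, shoulder down on the block, with the gripper clear.

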